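# Line up the cleaning things by height

### The arm

A 6-joint arm with a two-finger parallel gripper is mounted at the origin on the work surface. World frame = base frame: x ahead of the robot, y to its left, z up, the work surface at z = 0. Lengths are in mm, angles in rad, forces in N, time in s.
With the tool pointing down it reaches from about 275 to 1000 mm from the base axis. Payload 8.4 kg.
Tool frame: the origin (TCP) lies on the centre line of the jaws, within the pads' length; the fingertips stand r.tip_reach ahead of it and the grasp point (between the pads) lies 11 mm behind it (r.tip_reach is the distance from the TCP to the fingertips, in mm); z points along the fingers, y is the line along which they close (so a half turn about z gives the same grasp; the last joint's range is limited). The gripper opens to 85 mm and grips with 20 to 120 N. Pads are 22 mm wide; open, the fingers measure 114 mm over their backs; the gripper's body (76 mm by 85 mm) begins 54 mm behind the grasp point. The pads swing forward as they close: fully open they stand 13 mm farther back than shut.
Start: joints at [-1.24, 0.353, 1.633, -0, 1.155, -0.002], TCP at [204.18, -590.71, 239.281] pointing down, gripper open.
Joint ranges: [-2.63, 2.63], [-0.92, 2.1], [0.06, 2.66], [-1.3, 4.44], [0, 2.69], [-3.02, 3.02]. Speed limits (rad/s): [2.22, 2.22, 2.79, 3.14, 3.14, 3.14].

### API

Orientations are given as [roll, pitch, yaw] about the fixed x, y, z axes, in that order (R = Rz(yaw) Ry(pitch) Rx(roll)).
In Python, from rig import r gives the robot as it stands.
- The arm moves only by the tool carry_out, never from a script. Its argument "targets" is a list of rows, each an object with "dp": the shift along the tool's x, y, z in mm, a list of three; "yaw": the turn about the tool's z in degrees. A call has 1 to 12 rows; each row is the pose to reach, as a shift and turn from the pose commanded when the call began, along the tool's axes at that moment; what a row does not reach only later rows make up. A row lasts 1/8 s, in which the tool goes at most 62.5 mm and 10.7 degrees, less where a joint would pass 70% of its speed; a pose out of reach is approached as far as the arm can. A call with a gripper value outside its range is refused whole. "fingers" is the opening, from -1 (shut) to 1 (fully open), so that 0 is half open, set as the call begins (left out, the last holds). The fingers move at their own pace and stop on an object; "grip_force" is the grip in N (left out, the last holds). Time passes only in rows, so rows that repeat a pose let the fingers close. It gives the time, the measured TCP pose, the force, the opening and the grip force at its end, in the units of the state.
- r.sense(): the state, without advancing time (a new reading comes with each control period).
- r.grab_frame(name): name is "side" or "top"; returns the picture (400x640x3 uint8, red, green, blue); there is no depth.
- r.get_calibration(name): a dict with "fx", "fy", "cx", "cy" (pixels), "rvec" (rotation vector, rad) and "tvec" (3), from world to camera coordinates, as OpenCV has them. Camera axes: x right, y down, z forward; pixel columns grow to the right and rows downward; lengths in mm; the calibration is good to about 2 mm. A picture is of the moment at which its call begins. get_calibration takes no time and is no camera call.
- r.sign_off(): hands the job in; it is judged then, once.
The state is a dict: "clock": time; "qpos": joint angles; "qvel": joint speeds; "joint_efforts": joint torques, N m; "eef_pos": TCP position; "tcp_rot": TCP orientation; "contact_force": force on the tool from outside, world axes, zero at the start; "wrist_torque": the same for the moment, N m; "opening": opening from 0.0 (shut) to 1.0 (fully open); "grasp_force": force on a finger pad.
Only numpy, scipy, OpenCV 4.12 (cv2) and the standard library are available. Lean on these libraries where they do the work, as an engineer would, in place of code of your own. Each camera call takes 0.05 s, during which the arm holds its last target. There are 200 camera calls.

### The job

Take the bottle, the can, the jar and the plunger cup off the lazy Susan and line them up by height on the four marks of the ledge, the tallest next to the blue caddy and the shortest next to the soap dish. Each stands upright in the middle of its own mark; knock nothing over. Leave the caddy and the soap dish where they are.

Things in the scene. Friction and masses are not known exactly. Their poses are not given: they have to be found in the camera images.
- bottle: Refill bottle, the tallest of the four: 152 mm high, round green plastic body 54 mm across up to 104 mm, then a shoulder, then a white cap 40 mm across from 118 to 152 mm (a good place to grip). About 0.25 kg. Stands at the start on the lazy Susan, a white disc 260 mm across whose flat top is 28 mm above the table and which turns freely about its upright axis when pushed. Origin: centre of the underside, z up.
- can: Steel can with a yellow band and a yellow plastic lid, second tallest: 120 mm high, 52 mm across up to 112 mm, the lid above that 48 mm across. About 0.25 kg. Stands at the start on the lazy Susan, a white disc 260 mm across whose flat top is 28 mm above the table and which turns freely about its upright axis when pushed. Origin: centre of the underside, z up.
- jar: Round glass jar with white contents and a copper-coloured lid, third tallest: 86 mm high, glass 54 mm across up to 62 mm, lid 56 mm across from 62 to 86 mm (a good place to grip); the lid does not come off. About 0.25 kg. Stands at the start on the lazy Susan, a white disc 260 mm across whose flat top is 28 mm above the table and which turns freely about its upright axis when pushed. Origin: centre of the underside, z up.
- plunger_cup: Small hard red plunger cup, the shortest: 52 mm high, flared foot 58 mm across up to 6 mm, narrowing to an upright round neck 24 mm across from 19 to 52 mm (grip there), black dot on top. About 0.08 kg. Stands at the start on the lazy Susan, a white disc 260 mm across whose flat top is 28 mm above the table and which turns freely about its upright axis when pushed. Origin: centre of the underside, z up.
- mark_a: End mark of the row at its left end as the robot sees it (+y end). Flat round printed mark, 68 mm across, black with a white rim, under 1 mm thick, one of four identical marks in a straight row 80 mm apart on a wooden ledge (480 x 110 mm, top 15 mm above the table). Nothing stands on it at the start. Origin: its centre on the ledge's top; z up, y along the row towards mark_a.
- mark_b: Second mark from the left (+y) end, next to mark_a. Flat round printed mark, 68 mm across, black with a white rim, under 1 mm thick, one of four identical marks in a straight row 80 mm apart on a wooden ledge (480 x 110 mm, top 15 mm above the table). Nothing stands on it at the start. Origin: its centre on the ledge's top; z up, y along the row towards mark_a.
- mark_c: Third mark from the left (+y) end, next to mark_d. Flat round printed mark, 68 mm across, black with a white rim, under 1 mm thick, one of four identical marks in a straight row 80 mm apart on a wooden ledge (480 x 110 mm, top 15 mm above the table). Nothing stands on it at the start. Origin: its centre on the ledge's top; z up, y along the row towards mark_a.
- mark_d: End mark of the row at its right end as the robot sees it (-y end). Flat round printed mark, 68 mm across, black with a white rim, under 1 mm thick, one of four identical marks in a straight row 80 mm apart on a wooden ledge (480 x 110 mm, top 15 mm above the table). Nothing stands on it at the start. Origin: its centre on the ledge's top; z up, y along the row towards mark_a.
- caddy: Small open blue plastic caddy with one partition, 90 mm across the ledge x 60 mm along it x 60 mm high, loose, 0.5 kg. It stands on the ledge beyond one end of the row, 77 mm from the centre of the end mark there; which end differs from start to start. It shows the tall end of the row and stays where it is. Origin: centre of the underside.
- soap_dish: Low white dish with a yellow bar of soap, 90 mm across the ledge x 60 mm along it x 24 mm high, loose, 0.4 kg, on the ledge beyond the other end of the row, 77 mm from the centre of that end mark. It shows the short end and stays where it is. Origin: centre of the underside.

How it is judged:
By the outcome, as a careful person would: the job done as asked, in the order asked, and still so for the second after the job is handed in, with the robot touching nothing.
It also fails if it takes over 125 s, if anything falls off the work surface, if the arm or the gripper's body presses on something with over 40 N, if the wrist force passes 120 N, or if a joint passes its speed limit or range.

## Working session

There is one attempt and no reset: what is moved stays moved. The work goes in short steps, Python scripts to look and compute and a tool call to move; the robot and the scene stay as the last step left them, time stands still between calls to the robot, and variables do not carry over. Pictures are saved under pics/ and viewed, at most 14 in all, crops included, and the job is handed in when it is done.

Besides the shell and the picture viewer there is one more tool, called after ">>>" as name(argument=value, ...), one argument or row to a line, values as JSON. carry_out: Moves the arm, as the interface text tells. Its arguments: {"type":"object","properties":{"targets":{"type":"array","items":{"type":"object","properties":{"dp":{"type":"array","items":{"type":"number"}},"yaw":{"type":"number"}}}},"fingers":{"type":"number"},"grip_force":{"type":"number"}},"required":["targets"]}

```bash
mkdir -p pics; ls
python3 - <<'E'
from rig import r
import cv2
print(r.sense(), r.tip_reach)
for n in("side","top"):
    print(n,r.get_calibration(n)); cv2.imwrite(f"pics/{n}0.png",r.grab_frame(n)[:,:,::-1])
E
```

```text
pics
{'clock': 0.0, 'qpos': array([-1.24041201e+00,  3.53641565e-01,  1.63414755e+00,  1.42213288e-05,
        1.15520522e+00, -2.41977184e-03]), 'qvel': array([ 9.07776672e-04,  2.68947872e-04, -1.05590579e-03,  5.68387096e-05,
       -3.18135627e-04,  1.57964431e-03]), 'joint_efforts': array([ 4.86019417e-03, -6.05248260e+01, -3.42071700e+01,  3.44057344e-04,
        9.53907816e-03,  5.95642618e-06]), 'eef_pos': array([ 204.02264643, -590.26016575,  238.56004807]), 'tcp_rot': array([-3.14019101e+00, -1.63944227e-05,  3.32798329e-01]), 'contact_force': array([-0.59146131,  0.20361288,  0.10420605]), 'wrist_torque': array([ 0.01013844, -0.03266527,  0.00622841]), 'grasp_force': 0.0, 'opening': 1.0020441961652062} 8.0
side {'fx': 496.76331337268255, 'fy': 496.76331337268255, 'cx': 318.32458866585466, 'cy': 193.68212889835488, 'rvec': array([ 0.83868578, -2.52684132,  1.15600145]), 'tvec': array([ 439.10389153,  264.82607304, 1044.36598676])}
top {'fx': 494.89594152921813, 'fy': 494.89594152921813, 'cx': 313.5926946154173, 'cy': 197.83779102345406, 'rvec': array([ 2.16628458, -2.13685381,  0.17864837]), 'tvec': array([  16.20312654,  562.80036449, 1455.36131279])}
```

View pics/side0.png

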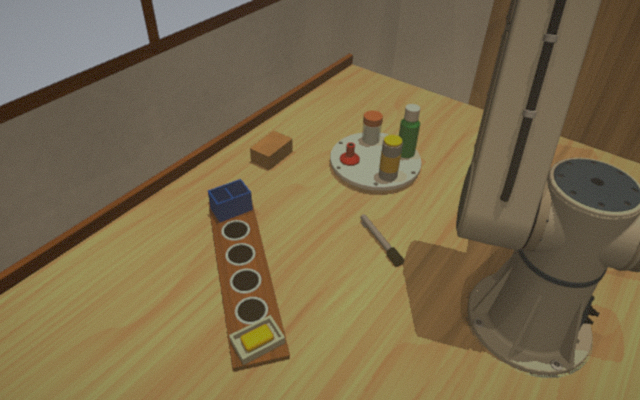

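View pics/top0.png

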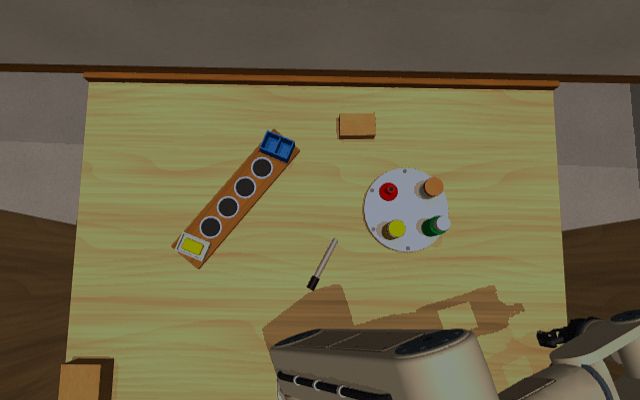

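The side view shows the caddy at (231,200) and the marks at (236,230), (240,254), (246,280) and (252,310). The soap dish is at (257,338) and the disc at (376,160). In the top view the marks are at (262,168), (245,187), (228,207) and (211,227), with the caddy on the -y side, so the order is bottle→d, can→c, jar→b, cup→a. I'll zoom in for the objects.

Run:
```python
import cv2,numpy as np
t=cv2.imread("pics/top0.png");s=cv2.imread("pics/side0.png")
a=cv2.resize(t[155:265,350:460],None,fx=5,fy=5,interpolation=cv2.INTER_CUBIC)[:,:550]
b=cv2.resize(s[95:195,322:432],None,fx=5,fy=5,interpolation=cv2.INTER_CUBIC)
for im in(a,b):
  for k in range(0,550,50):
    cv2.line(im,(k,0),(k,6),(0,0,255),1);cv2.line(im,(0,k),(6,k),(0,0,255),1)
cv2.imwrite("pics/ca.png",a);cv2.imwrite("pics/cb.png",b)
```

```text
(no output)
```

View pics/ca.png

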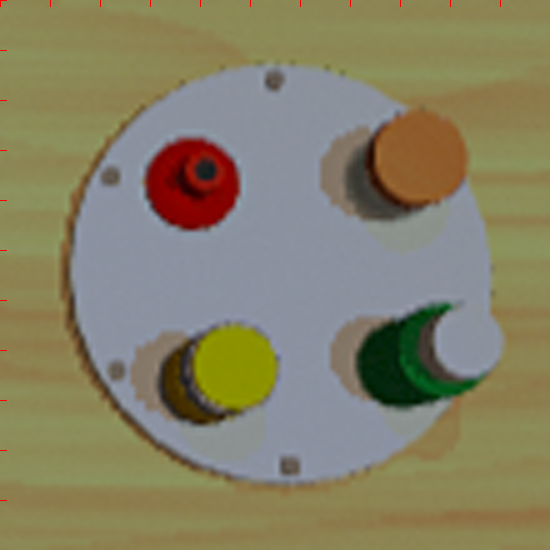

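View pics/cb.png

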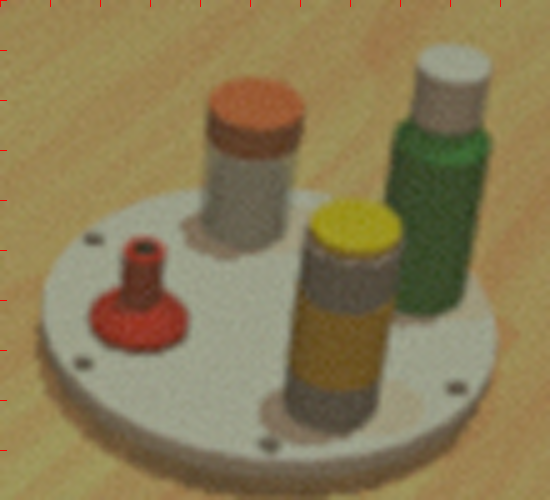

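The crops show the top-face centres. In the top crop the cup is at (205,170), jar (420,157), can (235,367) and bottle (467,341). In the side crop they are (146,247), (256,104), (356,226) and (454,64).

```bash
cat > h.py <<'E'
import cv2,numpy as np
from rig import r
C={n:r.get_calibration(n) for n in("top","side")}
K={n:np.array([[c["fx"],0,c["cx"]],[0,c["fy"],c["cy"]],[0,0,1]]) for n,c in C.items()}
P={n:K[n]@np.c_[cv2.Rodrigues(c["rvec"])[0],c["tvec"]] for n,c in C.items()}
def tri(t,s):
    X=cv2.triangulatePoints(P["top"],P["side"],np.array(t,float).T,np.array(s,float).T); return (X[:3]/X[3]).T
def proj(n,X): return cv2.projectPoints(np.array(X,float),C[n]["rvec"],C[n]["tvec"],K[n],None)[0][:,0]
def dark(im,seed,th=75):
    m=(im.max(2)<th).astype(np.uint8);l=cv2.connectedComponentsWithStats(m)
    i=np.argmin([np.hypot(*(c-seed)) if 60<a[4]<2000 else 1e9 for c,a in zip(l[3],l[2])])
    return l[3][i],l[2][i][4]
E
python3 - <<'E'
from h import *
np.set_printoptions(suppress=True,precision=1)
t=np.array([(467,341),(235,367),(420,157),(205,170)])/5+[350,155]-.4
s=np.array([(454,64),(356,226),(256,104),(146,247)])/5+[322,95]-.4
X=tri(t,s);print("bottle,can,jar,cup tops\n",X)
print(proj("top",X)-t,proj("side",X)-s)
T=cv2.imread("pics/top0.png");S=cv2.imread("pics/side0.png")
a=[dark(T,p) for p in[(262,168),(245,187),(228,207),(211,227)]]
b=[dark(S,p) for p in[(236,230),(240,254),(246,280),(252,310)]]
print(a,b)
M=tri([x[0] for x in a],[x[0] for x in b]);print("marks d c b a\n",M,np.linalg.norm(np.diff(M,axis=0),axis=1))
print(proj("top",M)-[x[0] for x in a])
u=M[3]-M[0];print("row dir deg",np.degrees(np.arctan2(u[1],u[0])), "mean",M.mean(0))
E
```

```text
bottle,can,jar,cup tops
 [[ 477.4 -330.   177. ]
 [ 464.2 -208.4  144.1]
 [ 591.3 -324.1  110.4]
 [ 586.5 -204.2   79.8]]
[[0.1 0.3]
 [0.2 0.4]
 [0.2 0.3]
 [0.3 0.5]] [[-0.4 -0.1]
 [-0.5 -0.1]
 [-0.4 -0.1]
 [-0.6 -0.1]]
[(array([261.4, 167.3]), np.int32(248)), (array([244.6, 186.9]), np.int32(249)), (array([227.5, 206.6]), np.int32(258)), (array([210.2, 226.7]), np.int32(265))] [(array([235.2, 229.7]), np.int32(270)), (array([240. , 253.7]), np.int32(319)), (array([245.2, 280.2]), np.int32(376)), (array([250.9, 309.9]), np.int32(447))]
marks d c b a
 [[659.6 186.1  13.1]
 [597.1 236.5  13.2]
 [534.9 286.7  13.2]
 [472.6 337.1  12.7]] [80.2 80.  80.1]
[[0.2 0.2]
 [0.2 0.2]
 [0.2 0.2]
 [0.1 0.2]]
row dir deg 141.09388678795673 mean [566.  261.6  13.1]
```

```bash
cat > go.py <<'E'
import sys,numpy as np
from rig import r
from scipy.spatial.transform import Rotation as R
s=r.sense();p=s["eef_pos"];Rt=R.from_euler("xyz",s["tcp_rot"]);yaw=np.degrees(s["tcp_rot"][2])
print("pos",p.round(1),"yaw",round(yaw,1),"q6",s["qpos"][5].round(2),"t",s["clock"],"rot",s["tcp_rot"].round(4))
def rel(g):
    d=Rt.inv().apply(np.array(g[:3])-p); print(g,"dp",d.round(1),"yaw(tool)",round(-((g[3]-yaw+180)%360-180),1))
for a in sys.argv[1:]: rel([float(v) for v in a.split(",")])
E
python3 go.py 477.4,-330,239,55 477.4,-330,155,55
```

```text
pos [ 204.  -590.3  238.6] yaw 19.1 q6 -0.0 t 0.1 rot [-3.1403 -0.      0.3328]
[477.4, -330.0, 239.0, 55.0] dp [ 3.434e+02 -1.567e+02 -2.000e-01] yaw(tool) -35.9
[477.4, -330.0, 155.0, 55.0] dp [ 343.4 -156.6   83.8] yaw(tool) -35.9
```

>>> carry_out(
  targets=[
    {"dp":[34,-16,0],"yaw":-4},
    {"dp":[70,-32,0],"yaw":-8},
    {"dp":[108,-49,0],"yaw":-12},
    {"dp":[147,-67,0],"yaw":-16},
    {"dp":[187,-85,0],"yaw":-20},
    {"dp":[227,-104,0],"yaw":-24},
    {"dp":[267,-122,0],"yaw":-28},
    {"dp":[305,-139,0],"yaw":-32},
    {"dp":[330,-151,0],"yaw":-35},
    {"dp":[343,-157,0],"yaw":-36},
    {"dp":[343,-157,0],"yaw":-36},
  ],
  fingers=1,
)

```text
clock: 1.48
eef_pos: [477.2, -330.0, 239.0]
tcp_rot: [-3.141, 0.0, 0.962]
contact_force: [-0.3, -0.3, -0.4]
opening: 0.998
grasp_force: 0.0
```

```bash
python3 go.py 477.4,-330,155,55
python3 - <<'E'
from h import *
a=r.grab_frame("side")[30:230,300:500,::-1];b=r.grab_frame("top")[130:330,340:540,::-1]
cv2.imwrite("pics/v1.png",cv2.resize(np.hstack([a,b]),None,fx=2,fy=2))
E
```

```text
pos [ 477.2 -330.   239. ] yaw 55.1 q6 0.0 t 1.475 rot [-3.1412e+00  2.0000e-04  9.6160e-01]
[477.4, -330.0, 155.0, 55.0] dp [ 0.1  0.2 84. ] yaw(tool) 0.1
```

View pics/v1.png

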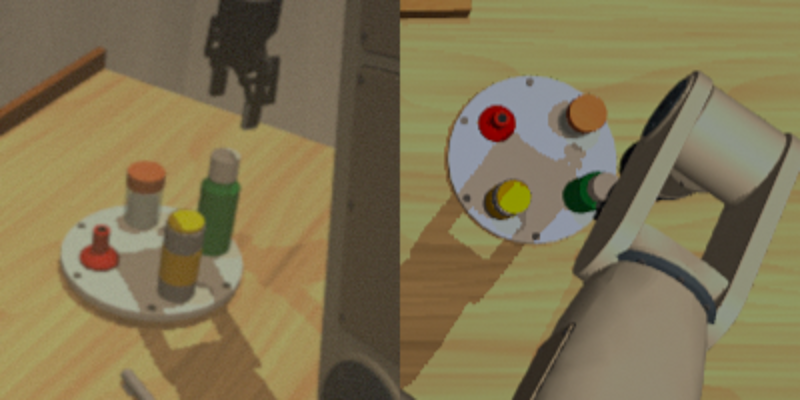

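The open gripper hangs right over the bottle: the tips are at about (217,90) and (250,122) in the crop and the cap is at (223,155). Now I'll descend and grip.

>>> carry_out(
  targets=[
    {"dp":[0,0,15],"yaw":0},
    {"dp":[0,0,35],"yaw":0},
    {"dp":[0,0,55],"yaw":0},
    {"dp":[0,0,72],"yaw":0},
    {"dp":[0,0,81],"yaw":0},
    {"dp":[0,0,84],"yaw":0},
    {"dp":[0,0,84],"yaw":0},
  ],
)

```text
clock: 2.45
eef_pos: [477.2, -330.4, 155.5]
tcp_rot: [3.141, 0.0, 0.961]
contact_force: [0.0, -0.1, -0.0]
opening: 1.0
grasp_force: 0.0
```

>>> carry_out(
  targets=[
    {"dp":[0,0,0],"yaw":0},
    {"dp":[0,0,0],"yaw":0},
    {"dp":[0,0,0],"yaw":0},
    {"dp":[0,0,0],"yaw":0},
    {"dp":[0,0,0],"yaw":0},
    {"dp":[0,0,0],"yaw":0},
  ],
  fingers=-1,
  grip_force=40,
)

```text
clock: 3.2
eef_pos: [477.5, -330.5, 155.8]
tcp_rot: [3.141, -0.0, 0.961]
contact_force: [-0.2, 0.1, 5.1]
opening: 0.455
grasp_force: 40.6
```

>>> carry_out(
  targets=[
    {"dp":[0,0,-6],"yaw":0},
    {"dp":[0,0,-20],"yaw":0},
    {"dp":[0,0,-45],"yaw":0},
    {"dp":[0,0,-75],"yaw":0},
    {"dp":[0,0,-105],"yaw":0},
    {"dp":[0,0,-130],"yaw":0},
    {"dp":[0,0,-142],"yaw":0},
    {"dp":[0,0,-145],"yaw":0},
  ],
)

```text
clock: 4.2
eef_pos: [477.0, -330.3, 300.8]
tcp_rot: [3.141, 0.0, 0.961]
contact_force: [-0.3, -0.5, -4.7]
opening: 0.459
grasp_force: 41.0
```

```bash
python3 go.py 659.6,186.1,300,141 659.6,186.1,145,141
python3 - <<'E'
from h import *
a=r.grab_frame("side")[0:200,300:500,::-1];b=r.grab_frame("top")[130:330,340:540,::-1]
cv2.imwrite("pics/v2.png",cv2.resize(np.hstack([a,b]),None,fx=2,fy=2))
E
```

```text
pos [ 477.  -330.3  300.8] yaw 55.1 q6 0.0 t 4.2 rot [3.141  0.     0.9611]
[659.6, 186.1, 300.0, 141.0] dp [ 527.9 -146.     0.7] yaw(tool) -85.9
[659.6, 186.1, 145.0, 141.0] dp [ 527.9 -146.1  155.7] yaw(tool) -85.9
```

View pics/v2.png

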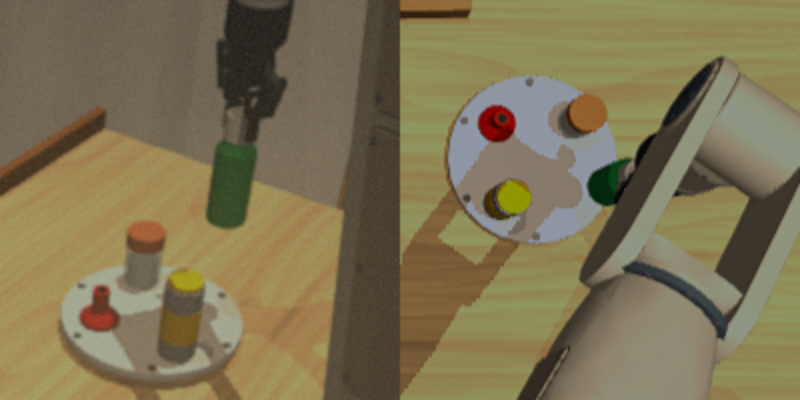

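The bottle hangs upright in the grip at crop (232,180), and the disc and the other items haven't moved.

>>> carry_out(
  targets=[
    {"dp":[16,-4,0],"yaw":-3},
    {"dp":[53,-15,0],"yaw":-9},
    {"dp":[100,-28,0],"yaw":-16},
    {"dp":[158,-44,0],"yaw":-26},
    {"dp":[216,-60,0],"yaw":-35},
    {"dp":[274,-76,0],"yaw":-45},
    {"dp":[333,-92,0],"yaw":-54},
    {"dp":[391,-108,0],"yaw":-64},
    {"dp":[443,-123,0],"yaw":-72},
    {"dp":[486,-134,0],"yaw":-79},
    {"dp":[517,-143,0],"yaw":-84},
    {"dp":[528,-146,0],"yaw":-86},
  ],
)

```text
clock: 5.8
eef_pos: [659.1, 188.9, 298.9]
tcp_rot: [-3.14, -0.002, 2.467]
contact_force: [-0.3, -0.2, -3.5]
opening: 0.457
grasp_force: 41.2
```

>>> carry_out(
  targets=[
    {"dp":[0,0,10],"yaw":0},
    {"dp":[0,0,30],"yaw":0},
    {"dp":[0,0,55],"yaw":0},
    {"dp":[0,0,80],"yaw":0},
    {"dp":[0,0,105],"yaw":0},
    {"dp":[0,0,125],"yaw":0},
    {"dp":[0,0,138],"yaw":0},
    {"dp":[0,0,143],"yaw":0},
    {"dp":[0,0,145],"yaw":0},
    {"dp":[0,0,145],"yaw":0},
  ],
)

```text
clock: 7.05
eef_pos: [660.1, 186.4, 155.9]
tcp_rot: [3.141, 0.001, 2.462]
contact_force: [-0.4, -0.5, -3.1]
opening: 0.456
grasp_force: 41.3
```

```bash
python3 go.py 659.6,186.1,144,141
python3 - <<'E'
from h import *
a=r.grab_frame("side")[150:350,150:350,::-1];b=r.grab_frame("top")[110:310,130:330,::-1]
cv2.imwrite("pics/v3.png",cv2.resize(np.hstack([a,b]),None,fx=2,fy=2))
E
```

```text
pos [660.1 186.4 155.9] yaw 141.1 q6 -0.62 t 7.05 rot [3.1407e+00 6.0000e-04 2.4621e+00]
[659.6, 186.1, 144.0, 141.0] dp [ 0.2 -0.5 11.9] yaw(tool) 0.1
```

View pics/v3.png

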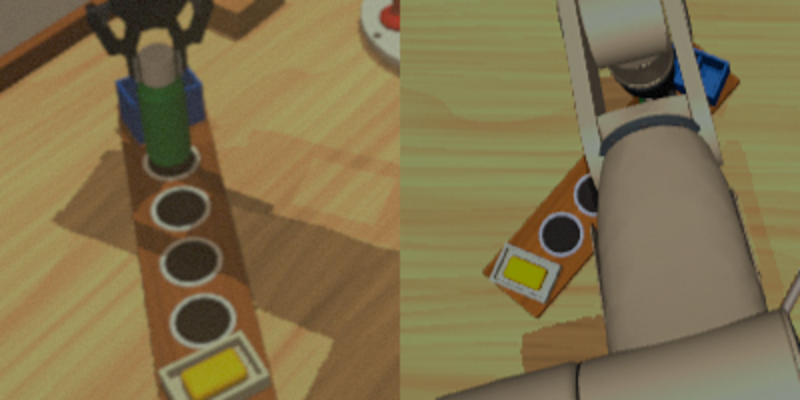

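The bottle's foot is over mark d: the mark centre is at crop (170,159) and the bottle underside at about (169,160). The caddy is clear of it, so I'll lower.

>>> carry_out(
  targets=[
    {"dp":[0,0,5],"yaw":0},
    {"dp":[0,0,9],"yaw":0},
    {"dp":[0,0,11],"yaw":0},
    {"dp":[0,0,12],"yaw":0},
    {"dp":[0,0,12.5],"yaw":0},
    {"dp":[0,0,12.5],"yaw":0},
  ],
)

```text
clock: 7.9
eef_pos: [659.8, 186.2, 143.0]
tcp_rot: [3.142, 0.0, 2.462]
contact_force: [-1.0, -1.3, -1.4]
opening: 0.459
grasp_force: 41.4
```

>>> carry_out(
  targets=[
    {"dp":[0,0,0.5],"yaw":0},
    {"dp":[0,0,0.5],"yaw":0},
  ],
)

```text
clock: 8.15
eef_pos: [659.9, 186.1, 142.9]
tcp_rot: [3.141, 0.0, 2.462]
contact_force: [-1.5, -1.3, 4.7]
opening: 0.454
grasp_force: 42.0
```

>>> carry_out(
  targets=[
    {"dp":[0,0,0],"yaw":0},
    {"dp":[0,0,0],"yaw":0},
    {"dp":[0,0,0],"yaw":0},
    {"dp":[0,0,0],"yaw":0},
    {"dp":[0,0,0],"yaw":0},
    {"dp":[0,0,0],"yaw":0},
  ],
  fingers=1,
)

```text
clock: 8.9
eef_pos: [659.7, 186.2, 142.3]
tcp_rot: [3.142, 0.0, 2.462]
contact_force: [-0.5, 0.7, 0.4]
opening: 0.999
grasp_force: 0.0
```

>>> carry_out(
  targets=[
    {"dp":[0,0,-8],"yaw":0},
    {"dp":[0,0,-25],"yaw":0},
    {"dp":[0,0,-45],"yaw":0},
    {"dp":[0,0,-70],"yaw":0},
    {"dp":[0,0,-95],"yaw":0},
    {"dp":[0,0,-105],"yaw":0},
  ],
)

```text
clock: 9.65
eef_pos: [660.7, 186.5, 250.6]
tcp_rot: [3.138, 0.002, 2.462]
contact_force: [1.6, 0.9, 0.0]
opening: 0.997
grasp_force: 0.0
```

```bash
python3 go.py 464.2,-208.4,248,65 464.2,-208.4,111,65
```

```text
pos [660.7 186.5 250.6] yaw 141.1 q6 -0.62 t 9.65 rot [3.1383e+00 2.3000e-03 2.4621e+00]
[464.2, -208.4, 248.0, 65.0] dp [ -95.3 -430.7    1.4] yaw(tool) 76.1
[464.2, -208.4, 111.0, 65.0] dp [ -95.  -431.1  138.4] yaw(tool) 76.1
```

>>> carry_out(
  targets=[
    {"dp":[-4,-18,0],"yaw":3},
    {"dp":[-10,-47,0],"yaw":8},
    {"dp":[-19,-86,0],"yaw":15},
    {"dp":[-29,-130,0],"yaw":23},
    {"dp":[-40,-181,0],"yaw":32},
    {"dp":[-51,-233,0],"yaw":41},
    {"dp":[-63,-284,0],"yaw":50},
    {"dp":[-74,-332,0],"yaw":59},
    {"dp":[-82,-370,0],"yaw":66},
    {"dp":[-89,-403,0],"yaw":71},
    {"dp":[-94,-423,0],"yaw":75},
    {"dp":[-95,-431,0],"yaw":76},
  ],
)

```text
clock: 11.15
eef_pos: [460.9, -209.7, 246.4]
tcp_rot: [-3.14, 0.0, 1.132]
contact_force: [-0.4, -1.4, 0.1]
opening: 1.003
grasp_force: 0.0
```

>>> carry_out(
  targets=[
    {"dp":[0,0,0],"yaw":0},
    {"dp":[0,0,0],"yaw":0},
  ],
)

```text
clock: 11.4
eef_pos: [462.8, -208.2, 247.1]
tcp_rot: [-3.141, -0.0, 1.137]
contact_force: [-0.1, -0.3, -0.4]
opening: 1.001
grasp_force: 0.0
```

```bash
python3 go.py 464.2,-208.4,111,65;  python3 - <<'E'
from h import *
a=r.grab_frame("side")[50:250,200:500,::-1];b=r.grab_frame("top")[110:310,160:460,::-1]
cv2.imwrite("pics/v4.png",cv2.resize(np.vstack([a,b]),None,fx=1.5,fy=1.5))
E
```

```text
pos [ 462.8 -208.2  247.1] yaw 65.1 q6 0.01 t 11.4 rot [-3.1412e+00 -2.0000e-04  1.1365e+00]
[464.2, -208.4, 111.0, 65.0] dp [  0.4   1.4 136.1] yaw(tool) 0.1
```

View pics/v4.png

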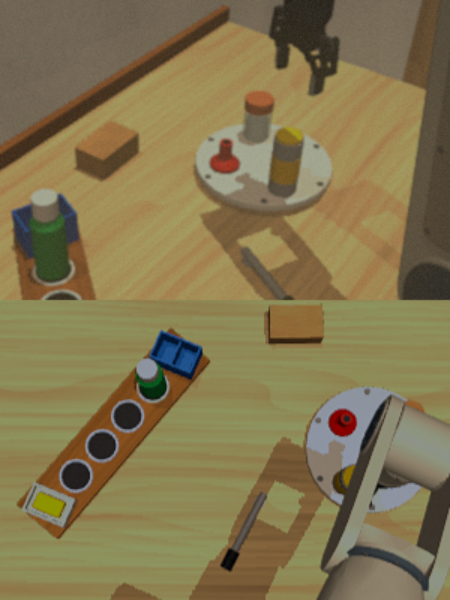

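The bottle stands on mark d, centred at crop (52,270) in the side view. The gripper is above the can and the disc hasn't moved.

>>> carry_out(
  targets=[
    {"dp":[0,1,12],"yaw":0},
    {"dp":[0,1,35],"yaw":0},
    {"dp":[0,1,62],"yaw":0},
    {"dp":[0,1,90],"yaw":0},
    {"dp":[0,1,113],"yaw":0},
    {"dp":[0,1,128],"yaw":0},
    {"dp":[0,1,134],"yaw":0},
    {"dp":[0,1,136],"yaw":0},
    {"dp":[0,1,136],"yaw":0},
  ],
)

```text
clock: 12.62
eef_pos: [464.1, -209.4, 111.8]
tcp_rot: [3.141, -0.0, 1.136]
contact_force: [0.2, -0.2, 0.1]
opening: 0.998
grasp_force: 0.0
```

>>> carry_out(
  targets=[
    {"dp":[0,0,0],"yaw":0},
    {"dp":[0,0,0],"yaw":0},
    {"dp":[0,0,0],"yaw":0},
    {"dp":[0,0,0],"yaw":0},
    {"dp":[0,0,0],"yaw":0},
    {"dp":[0,0,0],"yaw":0},
  ],
  fingers=-1,
)

```text
clock: 13.38
eef_pos: [463.8, -209.2, 111.9]
tcp_rot: [3.141, -0.0, 1.136]
contact_force: [-1.4, 0.8, 5.3]
opening: 0.594
grasp_force: 40.6
```

>>> carry_out(
  targets=[
    {"dp":[0,0,-6],"yaw":0},
    {"dp":[0,0,-20],"yaw":0},
    {"dp":[0,0,-45],"yaw":0},
    {"dp":[0,0,-75],"yaw":0},
    {"dp":[0,0,-105],"yaw":0},
    {"dp":[0,0,-130],"yaw":0},
    {"dp":[0,0,-142],"yaw":0},
    {"dp":[0,0,-145],"yaw":0},
  ],
)

```text
clock: 14.38
eef_pos: [463.8, -209.2, 257.0]
tcp_rot: [3.14, -0.0, 1.136]
contact_force: [-0.1, 0.9, -1.9]
opening: 0.602
grasp_force: 42.1
```

```bash
python3 go.py 597.1,236.5,256,141 597.1,236.5,110,141
```

```text
pos [ 463.8 -209.2  257. ] yaw 65.1 q6 0.01 t 14.375 rot [ 3.1405 -0.      1.1356]
[597.1, 236.5, 256.0, 141.0] dp [460.4 -67.1   0.9] yaw(tool) -75.9
[597.1, 236.5, 110.0, 141.0] dp [460.4 -67.2 146.9] yaw(tool) -75.9
```

>>> carry_out(
  targets=[
    {"dp":[14,-2,0],"yaw":-2},
    {"dp":[46,-7,0],"yaw":-8},
    {"dp":[87,-13,0],"yaw":-14},
    {"dp":[138,-20,0],"yaw":-23},
    {"dp":[189,-27,0],"yaw":-31},
    {"dp":[239,-35,0],"yaw":-40},
    {"dp":[290,-42,0],"yaw":-48},
    {"dp":[340,-50,0],"yaw":-56},
    {"dp":[387,-56,0],"yaw":-64},
    {"dp":[424,-62,0],"yaw":-70},
    {"dp":[451,-66,0],"yaw":-74},
    {"dp":[460,-67,0],"yaw":-76},
  ],
)

```text
clock: 15.88
eef_pos: [596.5, 237.8, 255.3]
tcp_rot: [-3.14, -0.001, 2.466]
contact_force: [-0.5, -0.7, -2.1]
opening: 0.6
grasp_force: 42.3
```

>>> carry_out(
  targets=[
    {"dp":[0,0,10],"yaw":0},
    {"dp":[0,0,30],"yaw":0},
    {"dp":[0,0,55],"yaw":0},
    {"dp":[0,0,80],"yaw":0},
    {"dp":[0,0,105],"yaw":0},
    {"dp":[0,0,125],"yaw":0},
    {"dp":[0,0,138],"yaw":0},
    {"dp":[0,0,143],"yaw":0},
    {"dp":[0,0,145],"yaw":0},
    {"dp":[0,0,145],"yaw":0},
  ],
)

```text
clock: 17.12
eef_pos: [597.2, 236.4, 111.9]
tcp_rot: [3.141, 0.0, 2.462]
contact_force: [-0.0, -0.8, -1.4]
opening: 0.594
grasp_force: 42.3
```

```bash
python3 go.py 597.1,236.5,99,141
python3 - <<'E'
from h import *
a=r.grab_frame("side")[150:350,150:350,::-1]
cv2.imwrite("pics/v5.png",cv2.resize(a,None,fx=3,fy=3))
E
```

```text
pos [597.2 236.4 111.9] yaw 141.1 q6 -0.52 t 17.125 rot [3.1408e+00 5.0000e-04 2.4621e+00]
[597.1, 236.5, 99.0, 141.0] dp [ 0.2  0.  12.9] yaw(tool) 0.1
```

View pics/v5.png

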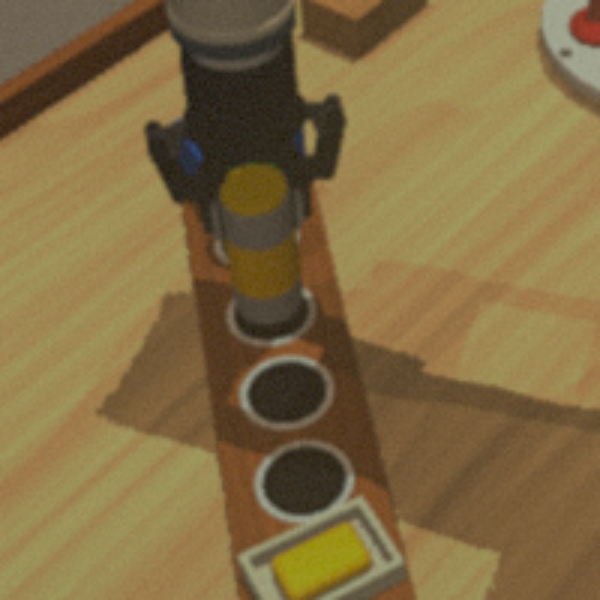

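The can is over mark c: the mark centre is at crop (270,311) and the can's foot is at x≈271, still about 13 mm up. I'll lower it and release.

>>> carry_out(
  targets=[
    {"dp":[0,0,5],"yaw":0},
    {"dp":[0,0,9],"yaw":0},
    {"dp":[0,0,11],"yaw":0},
    {"dp":[0,0,12.5],"yaw":0},
    {"dp":[0,0,13],"yaw":0},
    {"dp":[0,0,13.5],"yaw":0},
    {"dp":[0,0,13.5],"yaw":0},
  ],
)

```text
clock: 18.05
eef_pos: [596.9, 236.0, 99.0]
tcp_rot: [-3.142, 0.0, 2.462]
contact_force: [-4.0, -2.7, 9.1]
opening: 0.597
grasp_force: 43.4
```

>>> carry_out(
  targets=[
    {"dp":[0,0,0],"yaw":0},
    {"dp":[0,0,0],"yaw":0},
    {"dp":[0,0,0],"yaw":0},
    {"dp":[0,0,0],"yaw":0},
    {"dp":[0,0,0],"yaw":0},
    {"dp":[0,0,0],"yaw":0},
  ],
  fingers=1,
)

```text
clock: 18.8
eef_pos: [596.8, 236.2, 97.7]
tcp_rot: [-3.142, -0.0, 2.462]
contact_force: [-0.1, -0.1, -0.7]
opening: 1.001
grasp_force: 0.0
```

>>> carry_out(
  targets=[
    {"dp":[0,0,-8],"yaw":0},
    {"dp":[0,0,-25],"yaw":0},
    {"dp":[0,0,-50],"yaw":0},
    {"dp":[0,0,-80],"yaw":0},
    {"dp":[0,0,-110],"yaw":0},
    {"dp":[0,0,-130],"yaw":0},
    {"dp":[0,0,-135],"yaw":0},
    {"dp":[0,0,-135],"yaw":0},
  ],
)

```text
clock: 19.8
eef_pos: [596.8, 236.2, 233.2]
tcp_rot: [3.141, 0.0, 2.462]
contact_force: [0.1, 0.1, -0.0]
opening: 1.005
grasp_force: 0.0
```

```bash
python3 go.py 591.3,-324.1,215,61 591.3,-324.1,91,61
```

```text
pos [596.8 236.2 233.2] yaw 141.1 q6 -0.52 t 19.8 rot [3.1410e+00 3.0000e-04 2.4621e+00]
[591.3, -324.1, 215.0, 61.0] dp [-347.8 -439.3   18. ] yaw(tool) 80.1
[591.3, -324.1, 91.0, 61.0] dp [-347.7 -439.4  142. ] yaw(tool) 80.1
```

>>> carry_out(
  targets=[
    {"dp":[-10,-13,0],"yaw":2},
    {"dp":[-31,-40,0],"yaw":7},
    {"dp":[-63,-79,0],"yaw":14},
    {"dp":[-100,-126,0],"yaw":23},
    {"dp":[-138,-174,0],"yaw":32},
    {"dp":[-176,-222,0],"yaw":41},
    {"dp":[-214,-270,0],"yaw":49},
    {"dp":[-250,-316,0],"yaw":58},
    {"dp":[-285,-360,0],"yaw":66},
    {"dp":[-315,-397,0],"yaw":72},
    {"dp":[-338,-427,0],"yaw":78},
    {"dp":[-348,-439,0],"yaw":80},
  ],
)

```text
clock: 21.3
eef_pos: [590.2, -326.4, 231.6]
tcp_rot: [-3.14, 0.0, 1.061]
contact_force: [-0.2, -0.2, -0.2]
opening: 0.998
grasp_force: 0.0
```

>>> carry_out(
  targets=[
    {"dp":[0,0,0],"yaw":0},
    {"dp":[0,0,0],"yaw":0},
  ],
)

```text
clock: 21.55
eef_pos: [591.5, -322.8, 232.4]
tcp_rot: [-3.141, -0.0, 1.067]
contact_force: [-0.9, 0.5, -0.2]
opening: 1.0
grasp_force: 0.0
```

```bash
python3 go.py 591.3,-324.1,91,61;  python3 - <<'E'
from h import *
a=r.grab_frame("side")[50:250,200:500,::-1];b=r.grab_frame("top")[110:310,160:460,::-1]
cv2.imwrite("pics/v6.png",cv2.resize(np.vstack([a,b]),None,fx=1.5,fy=1.5))
E
```

```text
pos [ 591.5 -322.8  232.4] yaw 61.2 q6 0.0 t 21.55 rot [-3.1406e+00 -4.0000e-04  1.0674e+00]
[591.3, -324.1, 91.0, 61.0] dp [ -1.3   0.6 141.4] yaw(tool) 0.2
```

View pics/v6.png

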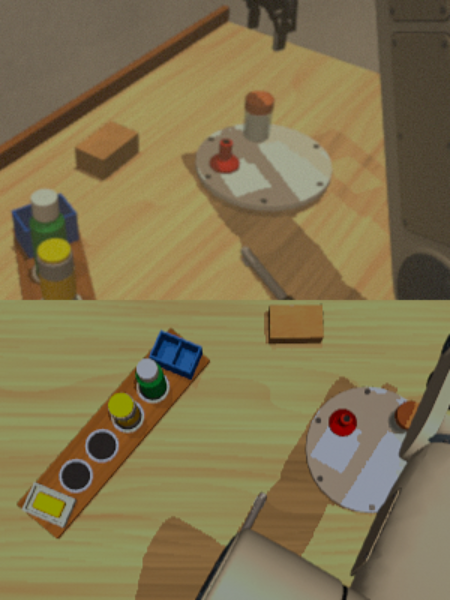

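The bottle and can stand on their marks, at top crop (150,380) and (125,410). The disc and jar haven't moved, with the jar at side crop (259,115).

>>> carry_out(
  targets=[
    {"dp":[-1,0,12],"yaw":0},
    {"dp":[-1,0,35],"yaw":0},
    {"dp":[-1,0,62],"yaw":0},
    {"dp":[-1,0,90],"yaw":0},
    {"dp":[-1,0,115],"yaw":0},
    {"dp":[-1,0,132],"yaw":0},
    {"dp":[-1,0,139],"yaw":0},
    {"dp":[-1,0,141],"yaw":0},
    {"dp":[-1,0,141],"yaw":0},
  ],
)

```text
clock: 22.78
eef_pos: [591.6, -325.1, 92.5]
tcp_rot: [3.14, -0.0, 1.066]
contact_force: [-0.0, -0.1, 0.4]
opening: 1.004
grasp_force: 0.0
```

>>> carry_out(
  targets=[
    {"dp":[0,0,0],"yaw":0},
    {"dp":[0,0,0],"yaw":0},
    {"dp":[0,0,0],"yaw":0},
    {"dp":[0,0,0],"yaw":0},
    {"dp":[0,0,0],"yaw":0},
    {"dp":[0,0,0],"yaw":0},
  ],
  fingers=-1,
)

```text
clock: 23.52
eef_pos: [591.4, -324.9, 92.6]
tcp_rot: [3.141, -0.0, 1.066]
contact_force: [-2.3, 1.0, 5.5]
opening: 0.644
grasp_force: 41.4
```

>>> carry_out(
  targets=[
    {"dp":[0,0,-6],"yaw":0},
    {"dp":[0,0,-20],"yaw":0},
    {"dp":[0,0,-45],"yaw":0},
    {"dp":[0,0,-75],"yaw":0},
    {"dp":[0,0,-105],"yaw":0},
    {"dp":[0,0,-130],"yaw":0},
    {"dp":[0,0,-142],"yaw":0},
    {"dp":[0,0,-145],"yaw":0},
  ],
)

```text
clock: 24.52
eef_pos: [591.3, -325.0, 237.5]
tcp_rot: [3.141, -0.0, 1.066]
contact_force: [-0.4, -0.4, -3.0]
opening: 0.642
grasp_force: 43.1
```

```bash
python3 go.py 534.9,286.7,237,141 534.9,286.7,90,141
```

```text
pos [ 591.3 -325.   237.5] yaw 61.1 q6 0.0 t 24.525 rot [ 3.1406 -0.      1.0658]
[534.9, 286.7, 237.0, 141.0] dp [ 5.080e+02 -3.453e+02  2.000e-01] yaw(tool) -79.9
[534.9, 286.7, 90.0, 141.0] dp [ 508.  -345.4  147.2] yaw(tool) -79.9
```

>>> carry_out(
  targets=[
    {"dp":[15,-10,0],"yaw":-2},
    {"dp":[51,-35,0],"yaw":-8},
    {"dp":[97,-66,0],"yaw":-15},
    {"dp":[147,-100,0],"yaw":-23},
    {"dp":[198,-135,0],"yaw":-31},
    {"dp":[249,-169,0],"yaw":-39},
    {"dp":[300,-204,0],"yaw":-47},
    {"dp":[351,-238,0],"yaw":-55},
    {"dp":[401,-273,0],"yaw":-63},
    {"dp":[447,-304,0],"yaw":-70},
    {"dp":[485,-330,0],"yaw":-76},
    {"dp":[508,-345,0],"yaw":-80},
  ],
)

```text
clock: 26.02
eef_pos: [533.0, 289.2, 235.5]
tcp_rot: [-3.14, -0.001, 2.468]
contact_force: [0.7, -0.9, -2.9]
opening: 0.645
grasp_force: 43.2
```

>>> carry_out(
  targets=[
    {"dp":[0,0,4],"yaw":0},
    {"dp":[0,0,20],"yaw":0},
    {"dp":[0,0,45],"yaw":0},
    {"dp":[0,0,75],"yaw":0},
    {"dp":[0,0,105],"yaw":0},
    {"dp":[0,0,125],"yaw":0},
    {"dp":[0,0,138],"yaw":0},
    {"dp":[0,0,143],"yaw":0},
    {"dp":[0,0,145],"yaw":0},
    {"dp":[0,0,145],"yaw":0},
  ],
)

```text
clock: 27.28
eef_pos: [535.4, 286.8, 92.3]
tcp_rot: [3.141, 0.0, 2.462]
contact_force: [-0.5, 0.1, -2.4]
opening: 0.64
grasp_force: 43.4
```

```bash
python3 go.py 534.9,286.7,79.6,141
python3 - <<'E'
from h import *
a=r.grab_frame("side")[150:350,150:350,::-1]
cv2.imwrite("pics/v7.png",cv2.resize(a,None,fx=3,fy=3))
E
```

```text
pos [535.4 286.8  92.3] yaw 141.1 q6 -0.4 t 27.275 rot [3.1407e+00 4.0000e-04 2.4620e+00]
[534.9, 286.7, 79.6, 141.0] dp [ 0.3 -0.3 12.7] yaw(tool) 0.1
```

View pics/v7.png

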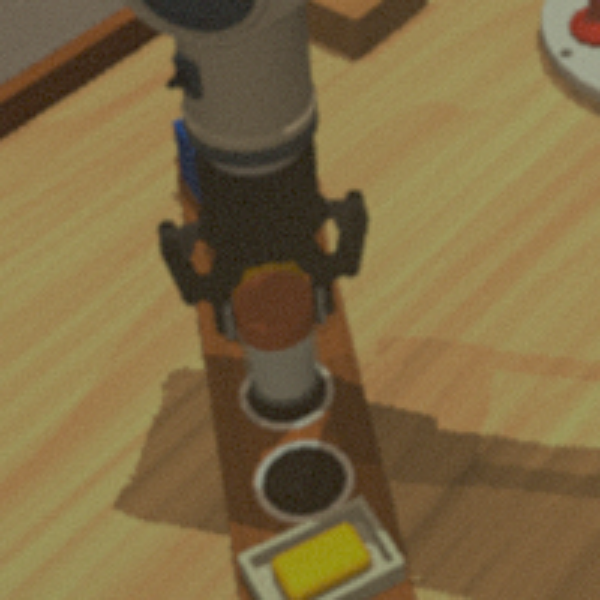

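The jar is over mark b: mark centre at crop (286,392), foot at x≈284, about 13 mm up. The gripper body stays clear of the can.

>>> carry_out(
  targets=[
    {"dp":[0,0,5],"yaw":0},
    {"dp":[0,0,9],"yaw":0},
    {"dp":[0,0,11],"yaw":0},
    {"dp":[0,0,12.5],"yaw":0},
    {"dp":[0,0,13],"yaw":0},
    {"dp":[0,0,13],"yaw":0},
    {"dp":[0,0,13],"yaw":0},
  ],
)

```text
clock: 28.2
eef_pos: [535.0, 286.5, 79.7]
tcp_rot: [-3.141, 0.0, 2.462]
contact_force: [-3.1, -2.2, 7.6]
opening: 0.642
grasp_force: 44.3
```

>>> carry_out(
  targets=[
    {"dp":[0,0,0],"yaw":0},
    {"dp":[0,0,0],"yaw":0},
    {"dp":[0,0,0],"yaw":0},
    {"dp":[0,0,0],"yaw":0},
    {"dp":[0,0,0],"yaw":0},
    {"dp":[0,0,0],"yaw":0},
  ],
  fingers=1,
)

```text
clock: 28.95
eef_pos: [535.0, 286.6, 78.8]
tcp_rot: [3.142, 0.0, 2.462]
contact_force: [0.5, 0.5, -0.7]
opening: 1.0
grasp_force: 0.0
```

>>> carry_out(
  targets=[
    {"dp":[0,0,-8],"yaw":0},
    {"dp":[0,0,-25],"yaw":0},
    {"dp":[0,0,-50],"yaw":0},
    {"dp":[0,0,-80],"yaw":0},
    {"dp":[0,0,-105],"yaw":0},
    {"dp":[0,0,-120],"yaw":0},
    {"dp":[0,0,-125],"yaw":0},
    {"dp":[0,0,-125],"yaw":0},
  ],
)

```text
clock: 29.95
eef_pos: [534.9, 286.5, 203.6]
tcp_rot: [-3.141, -0.0, 2.462]
contact_force: [0.6, -0.3, -0.7]
opening: 0.999
grasp_force: 0.0
```

```bash
python3 go.py 586.5,-204.2,204,71 586.5,-204.2,58,71
```

```text
pos [534.9 286.5 203.6] yaw 141.1 q6 -0.4 t 29.95 rot [-3.1414e+00 -1.0000e-04  2.4621e+00]
[586.5, -204.2, 204.0, 71.0] dp [-3.486e+02 -3.493e+02 -3.000e-01] yaw(tool) 70.1
[586.5, -204.2, 58.0, 71.0] dp [-348.6 -349.3  145.7] yaw(tool) 70.1
```

>>> carry_out(
  targets=[
    {"dp":[-9,-9,0],"yaw":2},
    {"dp":[-31,-31,0],"yaw":6},
    {"dp":[-63,-63,0],"yaw":13},
    {"dp":[-101,-101,0],"yaw":20},
    {"dp":[-140,-140,0],"yaw":28},
    {"dp":[-178,-178,0],"yaw":36},
    {"dp":[-216,-216,0],"yaw":43},
    {"dp":[-254,-254,0],"yaw":51},
    {"dp":[-289,-289,0],"yaw":58},
    {"dp":[-318,-318,0],"yaw":64},
    {"dp":[-339,-339,0],"yaw":68},
    {"dp":[-349,-349,0],"yaw":70},
  ],
)

```text
clock: 31.45
eef_pos: [586.3, -206.0, 202.8]
tcp_rot: [-3.14, 0.0, 1.236]
contact_force: [0.5, 0.5, -0.2]
opening: 1.0
grasp_force: 0.0
```

>>> carry_out(
  targets=[
    {"dp":[0,0,0],"yaw":0},
    {"dp":[0,0,0],"yaw":0},
  ],
)

```text
clock: 31.7
eef_pos: [586.9, -203.2, 203.5]
tcp_rot: [-3.141, -0.0, 1.242]
contact_force: [1.0, -0.7, -0.4]
opening: 0.994
grasp_force: 0.0
```

```bash
python3 go.py 586.5,-204.2,58,71;  python3 - <<'E'
from h import *
a=r.grab_frame("side")[50:250,200:500,::-1];b=r.grab_frame("top")[110:310,160:460,::-1]
cv2.imwrite("pics/v8.png",cv2.resize(np.vstack([a,b]),None,fx=1.5,fy=1.5))
E
```

```text
pos [ 586.9 -203.2  203.5] yaw 71.1 q6 -0.01 t 31.7 rot [-3.1408e+00 -3.0000e-04  1.2415e+00]
[586.5, -204.2, 58.0, 71.0] dp [-1.100e+00  1.000e-01  1.455e+02] yaw(tool) 0.1
```

View pics/v8.png

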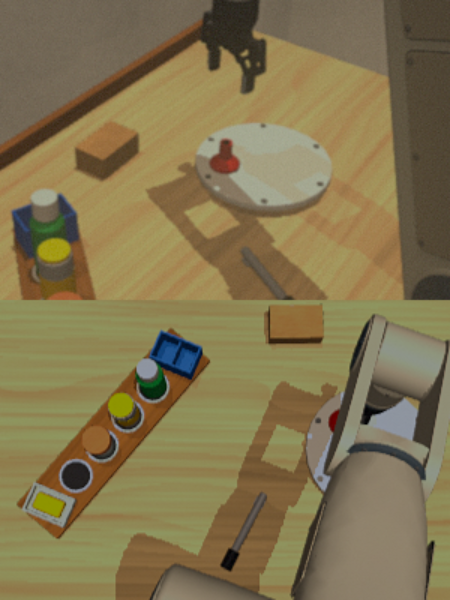

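Bottle, can and jar stand on marks d, c and b. The cup is still at side crop (225,158), right under the gripper.

>>> carry_out(
  targets=[
    {"dp":[-1,0,12],"yaw":0},
    {"dp":[-1,0,35],"yaw":0},
    {"dp":[-1,0,62],"yaw":0},
    {"dp":[-1,0,90],"yaw":0},
    {"dp":[-1,0,116],"yaw":0},
    {"dp":[-1,0,135],"yaw":0},
    {"dp":[-1,0,143],"yaw":0},
    {"dp":[-1,0,145],"yaw":0},
    {"dp":[-1,0,145],"yaw":0},
  ],
)

```text
clock: 32.92
eef_pos: [587.4, -205.3, 59.4]
tcp_rot: [3.141, 0.0, 1.24]
contact_force: [-0.1, -0.9, 0.1]
opening: 1.0
grasp_force: 0.0
```

>>> carry_out(
  targets=[
    {"dp":[0,0,0],"yaw":0},
    {"dp":[0,0,0],"yaw":0},
    {"dp":[0,0,0],"yaw":0},
    {"dp":[0,0,0],"yaw":0},
    {"dp":[0,0,0],"yaw":0},
    {"dp":[0,0,0],"yaw":0},
    {"dp":[0,0,0],"yaw":0},
  ],
  fingers=-1,
  grip_force=30,
)

```text
clock: 33.8
eef_pos: [587.1, -205.3, 59.1]
tcp_rot: [3.141, 0.0, 1.24]
contact_force: [-1.1, -0.9, 5.2]
opening: 0.274
grasp_force: 29.9
```

>>> carry_out(
  targets=[
    {"dp":[0,0,-6],"yaw":0},
    {"dp":[0,0,-20],"yaw":0},
    {"dp":[0,0,-45],"yaw":0},
    {"dp":[0,0,-75],"yaw":0},
    {"dp":[0,0,-105],"yaw":0},
    {"dp":[0,0,-130],"yaw":0},
    {"dp":[0,0,-142],"yaw":0},
    {"dp":[0,0,-145],"yaw":0},
  ],
)

```text
clock: 34.8
eef_pos: [587.0, -205.2, 204.5]
tcp_rot: [3.141, -0.0, 1.24]
contact_force: [0.0, -0.1, -1.1]
opening: 0.274
grasp_force: 29.6
```

```bash
python3 go.py 472.6,337.1,204,141 472.6,337.1,58,141
```

```text
pos [ 587.  -205.2  204.5] yaw 71.1 q6 -0.01 t 34.8 rot [ 3.1405 -0.      1.2403]
[472.6, 337.1, 204.0, 141.0] dp [ 4.758e+02 -2.842e+02  2.000e-01] yaw(tool) -69.9
[472.6, 337.1, 58.0, 141.0] dp [ 475.8 -284.3  146.2] yaw(tool) -69.9
```

>>> carry_out(
  targets=[
    {"dp":[14,-9,0],"yaw":-2},
    {"dp":[48,-28,0],"yaw":-7},
    {"dp":[90,-54,0],"yaw":-13},
    {"dp":[138,-82,0],"yaw":-20},
    {"dp":[188,-112,0],"yaw":-27},
    {"dp":[238,-142,0],"yaw":-35},
    {"dp":[288,-172,0],"yaw":-42},
    {"dp":[338,-202,0],"yaw":-50},
    {"dp":[386,-230,0],"yaw":-57},
    {"dp":[426,-254,0],"yaw":-63},
    {"dp":[458,-274,0],"yaw":-67},
    {"dp":[476,-284,0],"yaw":-70},
  ],
)

```text
clock: 36.3
eef_pos: [470.8, 338.9, 202.7]
tcp_rot: [-3.14, -0.001, 2.467]
contact_force: [-0.7, -0.7, -1.1]
opening: 0.267
grasp_force: 29.6
```

>>> carry_out(
  targets=[
    {"dp":[0,0,0],"yaw":0},
    {"dp":[0,0,10],"yaw":0},
    {"dp":[0,0,35],"yaw":0},
    {"dp":[0,0,65],"yaw":0},
    {"dp":[0,0,95],"yaw":0},
    {"dp":[0,0,120],"yaw":0},
    {"dp":[0,0,138],"yaw":0},
    {"dp":[0,0,143],"yaw":0},
    {"dp":[0,0,145],"yaw":0},
    {"dp":[0,0,145],"yaw":0},
  ],
)

```text
clock: 37.55
eef_pos: [473.1, 337.5, 59.5]
tcp_rot: [3.14, 0.0, 2.462]
contact_force: [-0.0, -0.4, 0.3]
opening: 0.269
grasp_force: 29.6
```

```bash
python3 go.py 472.6,337.1,46.1,141
python3 - <<'E'
from h import *
a=r.grab_frame("side")[200:360,170:330,::-1]
cv2.imwrite("pics/v9.png",cv2.resize(a,None,fx=3.5,fy=3.5))
E
```

```text
pos [473.1 337.5  59.5] yaw 141.1 q6 -0.27 t 37.55 rot [3.1405e+00 3.0000e-04 2.4620e+00]
[472.6, 337.1, 46.1, 141.0] dp [ 0.1 -0.7 13.4] yaw(tool) 0.1
```

View pics/v9.png

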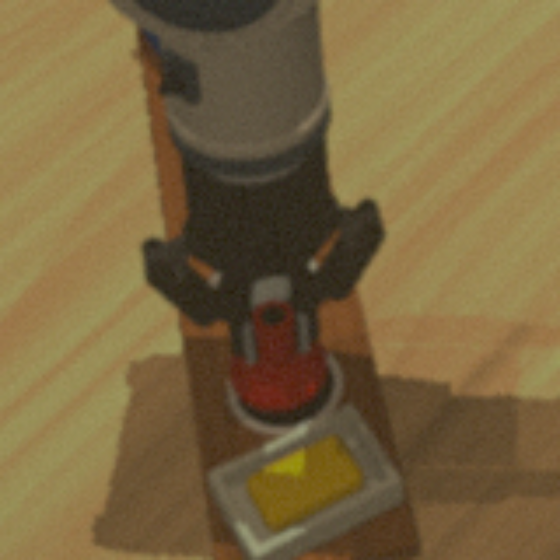

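The cup is over mark a: mark centre at crop (283,385), cup axis at x≈280, about 13 mm up. I'll lower it and release.

>>> carry_out(
  targets=[
    {"dp":[0,-0.5,5],"yaw":0},
    {"dp":[0,-0.5,9],"yaw":0},
    {"dp":[0,-0.5,11],"yaw":0},
    {"dp":[0,-0.5,12.5],"yaw":0},
    {"dp":[0,-0.5,13],"yaw":0},
    {"dp":[0,-0.5,13.5],"yaw":0},
    {"dp":[0,-0.5,13.5],"yaw":0},
  ],
)

```text
clock: 38.48
eef_pos: [472.3, 336.9, 46.1]
tcp_rot: [-3.142, -0.0, 2.462]
contact_force: [-2.3, -1.4, 9.0]
opening: 0.276
grasp_force: 30.7
```

>>> carry_out(
  targets=[
    {"dp":[0,0,0],"yaw":0},
    {"dp":[0,0,0],"yaw":0},
    {"dp":[0,0,0],"yaw":0},
    {"dp":[0,0,0],"yaw":0},
    {"dp":[0,0,0],"yaw":0},
    {"dp":[0,0,0],"yaw":0},
    {"dp":[0,0,0],"yaw":0},
  ],
  fingers=1,
)

```text
clock: 39.35
eef_pos: [472.3, 336.9, 45.3]
tcp_rot: [3.142, -0.0, 2.462]
contact_force: [-0.2, -0.3, -0.5]
opening: 1.002
grasp_force: 0.0
```

>>> carry_out(
  targets=[
    {"dp":[0,0,-8],"yaw":0},
    {"dp":[0,0,-25],"yaw":0},
    {"dp":[0,0,-50],"yaw":0},
    {"dp":[0,0,-80],"yaw":0},
    {"dp":[0,0,-110],"yaw":0},
    {"dp":[0,0,-140],"yaw":0},
    {"dp":[0,0,-165],"yaw":0},
    {"dp":[0,0,-180],"yaw":0},
  ],
)

```text
clock: 40.35
eef_pos: [472.8, 337.2, 227.9]
tcp_rot: [3.139, 0.001, 2.462]
contact_force: [0.4, 0.0, -0.5]
opening: 0.997
grasp_force: 0.0
```

>>> carry_out(
  targets=[
    {"dp":[-5,-15,0],"yaw":0},
    {"dp":[-15,-40,0],"yaw":0},
    {"dp":[-30,-80,0],"yaw":0},
    {"dp":[-48,-125,0],"yaw":8},
    {"dp":[-70,-170,0],"yaw":16},
    {"dp":[-95,-210,0],"yaw":24},
    {"dp":[-120,-250,0],"yaw":32},
    {"dp":[-145,-290,0],"yaw":40},
    {"dp":[-165,-320,0],"yaw":46},
    {"dp":[-180,-340,0],"yaw":50},
    {"dp":[-185,-350,0],"yaw":52},
    {"dp":[-185,-350,0],"yaw":52},
  ],
)

```text
clock: 41.85
eef_pos: [395.4, -51.8, 224.7]
tcp_rot: [-3.14, -0.0, 1.554]
contact_force: [-0.4, 0.3, 0.4]
opening: 1.007
grasp_force: 0.0
```

```bash
python3 go.py
python3 - <<'E'
from h import *
a=r.grab_frame("side")[160:370,180:310,::-1];b=r.grab_frame("top")[110:320,150:350,::-1]
cv2.imwrite("pics/v10.png",cv2.resize(np.hstack([a,b]),None,fx=2.4,fy=2.4,interpolation=cv2.INTER_CUBIC))
E
```

```text
pos [395.4 -51.8 224.7] yaw 89.0 q6 -0.12 t 41.85 rot [-3.1403e+00 -3.0000e-04  1.5537e+00]
```

View pics/v10.png

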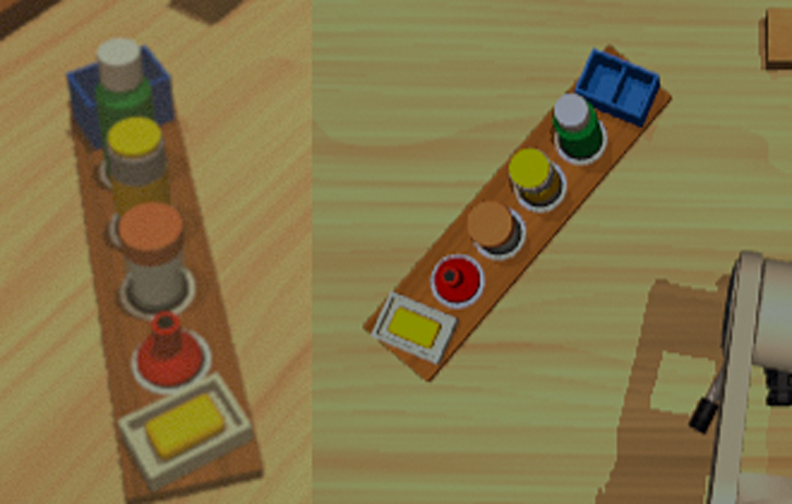

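All four stand upright on their marks. The top-face centres in the side crop are (119,50), (134,137), (151,232) and (165,322). In the top crop they are (572,111), (530,171), (491,224) and (451,277). I'll check the centring once more.

Run:
```python
from h import *
s=np.array([(119,50),(134,137),(151,232),(165,322)])/2.4+[180,160]-.3
t=(np.array([(572,111),(530,171),(491,224),(451,277)])-[312,0])/2.4+[150,110]-.3
M=np.array([[659.6,186.1],[597.1,236.5],[534.9,286.7],[472.6,337.1]])
X=tri(t,s);print(X.round(1));print((X[:,:2]-M).round(1))
```

```text
[[660.4 183.1 165.7]
 [595.7 234.9 130.7]
 [535.8 284.5  88.9]
 [473.9 335.7  63.8]]
[[ 0.8 -3. ]
 [-1.4 -1.6]
 [ 0.9 -2.2]
 [ 1.3 -1.4]]
```

```bash
python3 -c "
from rig import r
print(r.sign_off())"
```

```text
the job is handed in; nothing more can be done
None
```

The job is done and handed in at about 42 s: the bottle, can, jar and plunger cup stand upright on marks d, c, b and a, from the caddy to the soap dish, each within about 3 mm of its mark's centre by the last camera check.

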